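Unpin, release and shut a heavy drawer

TASK

The heavy drawer is pinned and latched open: draw the locking pin straight up out of the housing's roof and park it in the notch of the ear on the housing's side, hanging upright by its collar. Then press down the release lever beside the drawer, slide the drawer off its stop while the lever is down, and ease it fully home without slamming it (an open tin of pins stands in it). Leave the pliers and the sanding block on the bench where they lie.

Things in the scene. Friction and masses are not known exactly. Their poses are not given: they have to be found in the camera images.
- drawer_unit: Grey sheet-steel bench-top drawer housing, fixed, 300 wide (y), 215 deep (x), flat roof 4 thick with its top at z=110. Origin: on the bench under the middle of the housing's front edge; x points into the housing (the way the drawer shuts), y to the side of lever, pin and ear, z up. Slide, lever, bore and ear are all on the +y side.
- bore (a point): Middle of the 15 mm hole in the roof (10 thick here), on the roof's top, in which the pin stands at the start; at (35, 120.5, 110) mm in the housing's frame. Below it the pin passes through a hole in the drawer's slide, so the drawer cannot move while the pin is in.
- notch (a point): Where the axis of the parked pin belongs, on the top of the ear (level with the roof), at (35, 164, 110) mm in the housing's frame. The ear is a 50 mm wide, 4 mm thick plate sticking out 40 mm from the housing's +y side; its notch is 16 mm wide, runs along y, is open outwards (+y) with rounded lips and closed 6 mm inwards of this point. Free below down to the bench.
- pin_knob (a point): Centre of the locking pin's black fluted knob, 26 mm across, 30 tall (from 9 below to 15 above this point), z along the pin. Below: steel collar 32 across, 5 thick, its underside 24 below this point, then a 12 mm shank reaching 84 below. The collar rests on the roof, later on the ear (this point is then at z=134). 100 g, loose in its holes; best gripped by the knob from above.
- lever_pad (a point): Middle of the top of the release lever's black ribbed thumb pad, 34 (x) by 28 (y) mm, at z=87 at rest, in the open beside the drawer box, behind the drawer's front. The pad sinks up to 15 mm; 12 mm frees the drawer; 4 N at first, 7 N at the bottom. On its rear (+x) edge, 14 mm from this point, an upright stop 9 mm tall lets a finger on the pad also push the drawer in. Rides with the drawer.
- drawer_front (a point): Middle of the outer face of the aluminium pull strip along the top of the drawer's front: 290 wide (y), from z=76 to z=92, top of the front at z=96; this point at z=84. It lies 27 mm before the housing's front (-x) when the drawer is home and 167 mm when latched open. Can be pushed anywhere along its width; the roof behind it rises to z=110.
- drawer (a joint): Drawer's way out in m: 0 = fully home, 0.14 = latched open, 0.142 = end. About 2 kg with contents, 2.5 to 4 N to slide. While the lever is up, the drawer stops at 0.14; once it is below 0.11 the lever may be let go and no longer matters.
- release_lever (a joint): Turn of the release lever in rad: 0 = up (sprung), 0.30 = pressed to its stop; the drawer is free to slide in above about 0.23. It springs back when let go.
- tin: Open round tin of brass pins, 56 mm across, 38 high, loose on the drawer's floor; origin in its underside, z up. Must stay standing.
- pliers: Combination pliers with red grips, 182 mm long, 15 high, lying on the bench to the left of the drawer; origin in their underside. Leave alone.
- sanding_block: Cork sanding block, 90 by 56 by 28 mm, lying on the bench to the left; origin in its underside. Leave alone.
Things that resemble listed ones, but are neither listed nor needed, are in the scene too. What is shaped like the part that bears pin_knob but brown is not meant. Leave any green look-alike of the tin alone.

How it is judged:
On the way, in this order (a step that is already met when the one before it is completed fails the run):
1. the pin hangs in the side notch, let go, with the drawer still latched open (x of pin_knob in the frame of drawer_unit between 0.028 and 0.042 m and y of pin_knob in the frame of drawer_unit between 0.156 and 0.182 m and z of pin_knob in the frame of drawer_unit between 0.128 and 0.139 m and angle between pin_knob's own z axis and vertical below 0.2 rad and contact force between the fingers and lock_pin below 0.1 N and value of joint drawer above 0.134 m), for 0.2 s.
2. the lever is held down and the drawer has been slid off its stop (value of joint release_lever above 0.15 rad and value of joint drawer below 0.132 m).
At the end, for the whole second after the job is handed in: The drawer is fully home (within 6 mm), the lever back up, the pin at rest and upright in the ear's notch (axis within 7 mm along the housing's front, 8 mm inwards to 18 mm outwards of the notch point, collar resting on the ear within 6 mm, tilt under 0.2 rad), and the tin upright (value of joint drawer below 0.006 m and value of joint release_lever below 0.05 rad and x of pin_knob in the frame of drawer_unit between 0.028 and 0.042 m and y of pin_knob in the frame of drawer_unit between 0.156 and 0.182 m and z of pin_knob in the frame of drawer_unit between 0.128 and 0.139 m and angle between each of pin_knob, tin's own z axis and vertical below 0.2 rad and linear speed of lock_pin below 0.02 m/s); the robot touches nothing.
It fails at once if the drawer is slammed (slides in faster than 0.4 m/s) (velocity of joint drawer below -0.4 m/s).
It fails at once if the tin is tipped over (angle between tin's own z axis and vertical above 0.5 rad).
It fails at once if the pliers or the sanding block are pushed more than 3 cm (distance of any of pliers, sanding_block from where it was at the start of the episode above 0.03 m).
It also fails if it takes over 58 s, if anything falls off the work surface, if the arm or the gripper's body presses on something with over 40 N, if the wrist force passes 120 N, or if a joint passes its speed limit or range.

ROBOT

A 6-joint arm with a two-finger parallel gripper is mounted at the origin on a cart in front of the work surface, level with it; the furniture and walls round the work are solid. World frame = base frame: x ahead of the robot, y to its left, z up, the work surface at z = 0. Lengths are in m, angles in rad, forces in N, time in s.
With the tool pointing down it reaches from about 0.35 to 0.775 m from the base axis. Payload 7.3 kg.
Tool frame: the origin (TCP) lies between the finger pads; the fingertips stand 8 mm ahead of it and the grasp point (between the pads) lies 11 mm behind it (robot.nose_length is the distance from the TCP to the fingertips, in m); z points along the fingers, y is the line along which they close (so a half turn about z gives the same grasp; the last joint's range is limited). The gripper opens to 92 mm and grips with 3 to 60 N. Pads are 19 mm wide; open, the fingers measure 130 mm over their backs; the gripper's body (75 mm by 190 mm) begins 47 mm behind the grasp point.
Start: joints at [-1.454, 0.342, 1.524, -0, 1.275, -0.146], TCP at [0.136, -0.507, 0.235] pointing down, gripper open.
Joint ranges: [-2.53, 2.53], [-0.77, 2.02], [0.04, 2.7], [-1, 4.14], [0.28, 2.66], [-3.11, 3.11]. Speed limits (rad/s): [2.57, 2.57, 3.14, 3.14, 3.14, 3.14].

INTERFACE

Orientations are given as [roll, pitch, yaw] about the fixed x, y, z axes, in that order (R = Rz(yaw) Ry(pitch) Rx(roll)).
In Python, from cell import robot gives the robot as it stands. The module is installed in compiled form; this text tells all that it offers.
- The arm moves only by the shell command python3 -m jog 'ROWS' [FORCE]. ROWS is JSON, a list that holds one entry, the list of rows, each a list of 5 numbers: the gripper's target within -1 to 1 (fully open at 1, half-way at 0, shut at -1), then the shift along the tool's x, y, z in m, then the turn about the tool's z in rad. A call has 1 to 5 rows; each row is the pose to reach, as a shift and turn from the pose commanded when the call began, along the tool's axes at that moment; what a row does not reach only later rows make up. A row lasts 1/12 s, in which the tool goes at most 41.7 mm and 7.16 degrees, less where a joint would pass 70% of its speed; a pose out of reach is approached as far as the arm can. A call with a gripper value outside its range is refused whole. The fingers move at their own pace and stop on an object; FORCE is the grip in N (left out, the last holds). Time passes only in rows, so rows that repeat a pose let the fingers close. It gives the time, the measured TCP pose, the force, the opening and the grip force at its end, in the units of the state.
- robot.observe(): the state, without advancing time (a new reading comes with each control period).
- robot.read_camera(name): name is "side" or "top" or "wrist"; returns the picture (384x512x3 uint8, red, green, blue); there is no depth.
- robot.camera_model(name): a dict with "camera_matrix" (3x3 intrinsics, pixels), "position" and "attitude" of the camera in the world; the wrist camera has in their place "mount" (4x4, takes a point from camera to tool coordinates, whose origin is the TCP and whose axes are the flange's). Camera axes: x right, y down, z forward; pixel columns grow to the right and rows downward; lengths in m; the calibration is good to about 2 mm. A picture is of the moment at which its call begins: read the wrist's pose just before it. camera_model takes no time and is no camera call.
- robot.hand_in(): hands the job in; it is judged then, once.
The state is a dict: "time": time; "qpos": joint angles; "qvel": joint speeds; "joint_efforts": joint torques, N m; "tool_pos": TCP position; "tool_rot": TCP orientation; "contact_force": force on the tool from outside, world axes, zero at the start; "torque": the same for the moment, N m; "opening": finger opening in m; "grip_force": force on a finger pad.
Only numpy, scipy, OpenCV 4.12 (cv2) and the standard library are available. Lean on these libraries where they do the work, as an engineer would, in place of code of your own. Each camera call takes 0.05 s, during which the arm holds its last target. There are 200 camera calls.

## Working session

There is one attempt and no reset: what is moved stays moved. The work goes in short steps, Python scripts to look and compute and a shell command to move; the robot and the scene stay as the last step left them, time stands still between calls to the robot, and variables do not carry over. Pictures are saved under pics/ and viewed, at most 13 in all, crops included, and the job is handed in when it is done.

```bash
mkdir -p pics; cat > h.py <<'E'
import numpy as np, cv2
from cell import robot
from scipy.spatial.transform import Rotation as R
def save(n,f):
    im=robot.read_camera(n); cv2.imwrite('pics/'+f,im[:,:,::-1]); return im
def cam(n):
    m=robot.camera_model(n); return m
def att(a):
    a=np.array(a,float)
    if a.shape==(3,3): return a
    return R.from_euler('xyz',a).as_matrix() if a.size==3 else R.from_quat(a).as_matrix()
def ray(n,u,v,s=None):
    m=cam(n);K=np.array(m['camera_matrix'])
    d=np.linalg.solve(K,[u,v,1.])
    if 'mount' in m:
        s=s or robot.observe();T=np.array(m['mount']);Rt=att(s['tool_rot'])
        return np.array(s['tool_pos'])+Rt@T[:3,3], Rt@T[:3,:3]@d
    return np.array(m['position']),att(m['attitude'])@d
def onz(n,u,v,z,s=None):
    o,d=ray(n,u,v,s); return o+d*(z-o[2])/d[2]
E
python3 - <<'E'
from h import *
for n in('side','top','wrist'): print(n,robot.camera_model(n))
print(robot.observe())
a=[save(n,n+'0.png') for n in('top','side')]
E
```

```text
side {'camera_matrix': array([[490.26425239,   0.        , 252.00988874],
       [  0.        , 490.26425239, 192.51768296],
       [  0.        ,   0.        ,   1.        ]]), 'position': array([0.53939856, 1.18525498, 0.78803437]), 'attitude': array([-2.0925388 , -0.01079925, -3.09533488])}
top {'camera_matrix': array([[446.89052943,   0.        , 253.31648719],
       [  0.        , 446.89052943, 183.59550241],
       [  0.        ,   0.        ,   1.        ]]), 'position': array([0.48156436, 0.06010522, 1.50839214]), 'attitude': array([-3.0682492 , -0.01443259, -1.58757197])}
wrist {'camera_matrix': array([[285.41136426,   0.        , 258.28654613],
       [  0.        , 285.41136426, 191.39046114],
       [  0.        ,   0.        ,   1.        ]]), 'mount': array([[ 5.05521354e-04, -9.63490982e-01, -2.67740306e-01,
         7.24604087e-02],
       [ 9.99999761e-01,  6.13383569e-04, -3.19220910e-04,
         2.85256611e-04],
       [ 4.71793973e-04, -2.67740081e-01,  9.63491062e-01,
        -1.50139970e-01],
       [ 0.00000000e+00,  0.00000000e+00,  0.00000000e+00,
         1.00000000e+00]])}
{'time': 0.0, 'qpos': array([-1.45401104e+00,  3.42738808e-01,  1.52501904e+00,  1.85659523e-05,
        1.27538633e+00, -1.46014428e-01]), 'qvel': array([ 1.85454243e-04, -7.90076546e-04, -7.29580564e-04,  5.76178698e-05,
        3.71110308e-04, -4.14062524e-05]), 'joint_efforts': array([ 5.59446198e-04, -4.31247389e+01, -2.44220996e+01,  7.17154378e-02,
        5.60637563e-02, -1.50032861e-04]), 'tool_pos': array([ 0.13636066, -0.5065766 ,  0.2340359 ]), 'tool_rot': array([-3.14006022e+00, -2.43304732e-04,  2.62794115e-01]), 'contact_force': array([-0.06132377,  0.24976558,  0.04191572]), 'torque': array([-0.06376839,  0.01588828,  0.05281702]), 'grip_force': 0.0, 'opening': 0.09205247643840914}
```

View pics/top0.png

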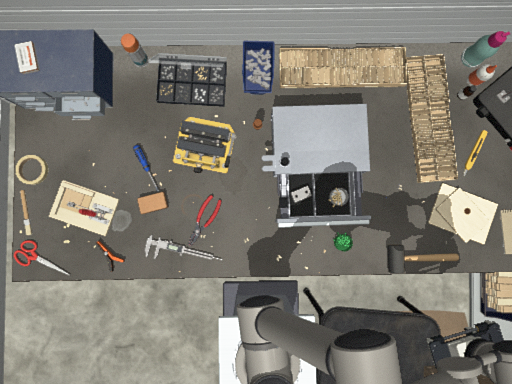

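View pics/side0.png

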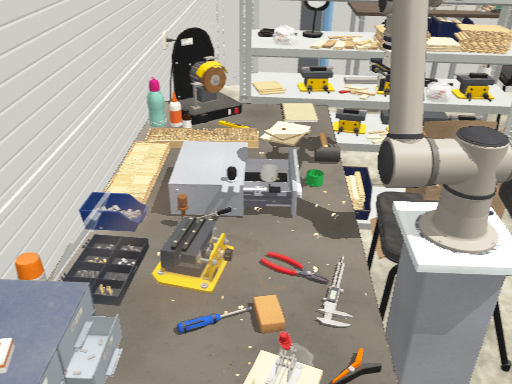

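The top view shows the housing at cols 272–369, rows 104–172, the black knob near (285,160), the ear at about (267,162) and the drawer below. In the side view the knob is at about (232,172). The brown look-alike pin stands apart at top (258,118). I'll enlarge for measurement.

```bash
python3 - <<'E'
from h import *
t=cv2.imread('pics/top0.png');s=cv2.imread('pics/side0.png')
A=cv2.resize(t[95:235,255:385],None,fx=4,fy=4,interpolation=cv2.INTER_CUBIC)
B=cv2.resize(s[135:225,160:310],None,fx=5,fy=5,interpolation=cv2.INTER_CUBIC)
cv2.imwrite('pics/ta.png',A);cv2.imwrite('pics/sa.png',B)
# roof quadrilateral & yaw; black knob blobs
for u,v in[(272,104),(369,104),(369,172),(272,172)]: print(onz('top',u,v,.11).round(4))
print('knob top',onz('top',285,160,.149).round(4),'side',onz('side',232,172,.134).round(4))
print('ear',onz('top',264,162,.11).round(4))
E
```

```text
[ 0.8369 -0.0255  0.11  ]
[ 0.8329 -0.3353  0.11  ]
[ 0.6149 -0.3275  0.11  ]
[ 0.6196 -0.0212  0.11  ]
knob top [ 0.6521 -0.0595  0.149 ] side [ 0.6481 -0.0665  0.134 ]
ear [0.6516 0.0034 0.11  ]
```

View pics/ta.png

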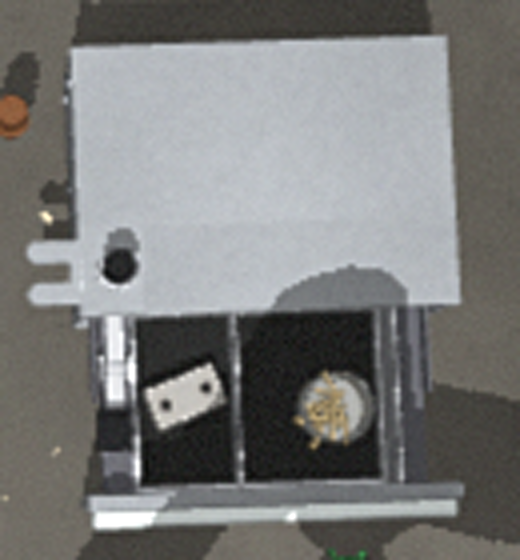

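View pics/sa.png

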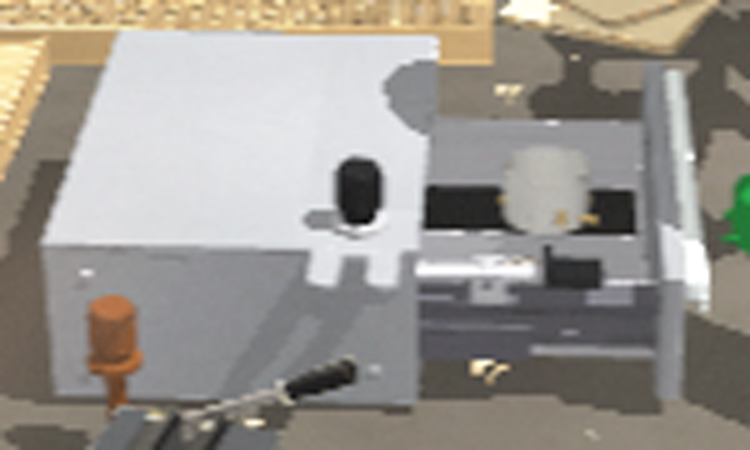

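Top crop: roof corners (72,47), (447,36), (461,303), (77,317), knob top (119,265), notch centre row ~273, pad centre ~(114,430). In the side crop the knob centre is at (360,191) and the pad at ~(573,265).

```bash
python3 - <<'E'
from h import *
def c(u,v,z): return onz('top',(u+.5)/4-.5+255,(v+.5)/4-.5+95,z)
P=[c(*p,.11) for p in[(72,47),(447,36),(461,303),(77,317)]]
for a,b,s in[(0,1,1),(3,2,1),(3,0,0),(2,1,0)]:
    d=P[b]-P[a]; print(np.linalg.norm(d[:2]).round(4), np.degrees(np.arctan2(d[1],d[0])).round(2)+90*s)
yaw=np.radians(np.mean([np.degrees(np.arctan2(*(P[b]-P[a])[1::-1]))+90*s for a,b,s in[(0,1,1),(3,2,1),(3,0,0),(2,1,0)]]))
O=(P[2]+P[3])/2; ex=np.array([np.cos(yaw),np.sin(yaw)]);ey=np.array([-ex[1],ex[0]])
print('yaw',np.degrees(yaw),'O',O)
def H(p): d=p[:2]-O[:2]; return (d@ex).round(4),(d@ey).round(4)
k=c(119,265,.149);print('knob',k,H(k)); print('bore pred',O[:2]+.035*ex+.1205*ey)
n=c(50,273,.11);print('notch',n,H(n))
p=c(114,430,.087);print('pad',p,H(p))
def s(u,v,z): return onz('side',(u+.5)/5-.5+160,(v+.5)/5-.5+135,z)
q=s(360,191,.134);print('side knob',q,H(q));q=s(573,253,.087);print('side pad',q,H(q))
f=c(275,512,.084);print('front',f,H(f))
print('reach pad',np.linalg.norm(p[:2]))
E
```

```text
0.2996 0.9500000000000028
0.3035 1.2099999999999937
0.2156 -0.1
0.2142 0.94
yaw 0.751382686131417 O [ 0.61681446 -0.17870233  0.11      ]
knob [ 0.64943206 -0.0575506   0.149     ] (np.float64(0.0342), np.float64(0.1207))
bore pred [ 0.65023125 -0.05775371]
notch [ 0.64872323 -0.00639423  0.11      ] (np.float64(0.0342), np.float64(0.1719))
pad [ 0.52503404 -0.05604377  0.087     ] (np.float64(-0.0902), np.float64(0.1239))
side knob [ 0.64879139 -0.06143623  0.134     ] (np.float64(0.0335), np.float64(0.1168))
side pad [ 0.52492159 -0.08081248  0.087     ] (np.float64(-0.0906), np.float64(0.0991))
front [ 0.45781785 -0.18311351  0.084     ] (np.float64(-0.159), np.float64(-0.0023))
reach pad 0.5280167156144941
```

```bash
cat >> h.py <<'E'
def legs(*W):
    """tool-axes shift and turn for successive targets (x,y,z,yaw), tool down"""
    s=robot.observe();p=np.array(s['tool_pos']);y=s['tool_rot'][2]
    for w in W:
        Rm=R.from_euler('xyz',[np.pi,0,y]).as_matrix()
        print((Rm.T@(np.array(w[:3])-p)).round(4),'turn',round(-(w[3]-y),3)); p=np.array(w[:3]);y=w[3]
E
python3 - <<'E'
from h import *
a=np.array([.136,-.507,.235,.263]);b=np.array([.650,-.058,.26,1.588])
legs(a+(b-a)/4,a+(b-a)/2,a+(b-a)*.75,b)
E
```

```text
[ 0.1528 -0.0747 -0.0071] turn -0.331
[ 0.1693 -0.0211 -0.0063] turn -0.331
[ 0.167   0.0352 -0.0063] turn -0.331
[ 0.1465  0.0875 -0.0062] turn -0.331
```

```bash
python3 -m jog '[[[1,0.038,-0.019,-0.002,-0.08],[1,0.076,-0.037,-0.004,-0.17],[1,0.115,-0.056,-0.006,-0.25],[1,0.153,-0.075,-0.007,-0.33],[1,0.153,-0.075,-0.007,-0.33]]]'; python3 -m jog '[[[1,0.042,-0.005,-0.002,-0.08],[1,0.085,-0.01,-0.003,-0.17],[1,0.127,-0.016,-0.005,-0.25],[1,0.169,-0.021,-0.006,-0.33],[1,0.169,-0.021,-0.006,-0.33]]]'; python3 -m jog '[[[1,0.042,0.009,-0.002,-0.08],[1,0.084,0.018,-0.003,-0.17],[1,0.125,0.026,-0.005,-0.25],[1,0.167,0.035,-0.006,-0.33],[1,0.167,0.035,-0.006,-0.33]]]'; python3 - <<'E'
from h import *
legs((.650,-.058,.26,1.588))
E
```

```text
time: 0.52
tool_pos: [0.2683, -0.3904, 0.2418]
tool_rot: [-3.141, -0.003, 0.601]
contact_force: [0.2, 0.1, -0.3]
opening: 0.0917
grip_force: 0.0
time: 0.93
tool_pos: [0.3967, -0.2789, 0.2477]
tool_rot: [3.141, -0.002, 0.931]
contact_force: [-0.1, 0.4, 0.4]
opening: 0.0919
grip_force: 0.0
time: 1.35
tool_pos: [0.5254, -0.1672, 0.2533]
tool_rot: [3.141, -0.002, 1.26]
contact_force: [-0.6, 0.1, 0.1]
opening: 0.0916
grip_force: 0.0
[ 0.142   0.0853 -0.0067] turn -0.328
```

```bash
python3 -m jog '[[[1,0.035,0.021,-0.002,-0.08],[1,0.071,0.043,-0.003,-0.16],[1,0.106,0.064,-0.005,-0.25],[1,0.142,0.085,-0.007,-0.328],[1,0.142,0.085,-0.007,-0.328]]]'; python3 -m jog '[[[1,0,0,0,0],[1,0,0,0,0],[1,0,0,0,0]]]';  python3 - <<'E'
from h import *
s=robot.observe();print(s['tool_pos'],s['tool_rot'])
save('wrist','w1.png')
E
```

```text
time: 1.77
tool_pos: [0.6505, -0.0582, 0.2589]
tool_rot: [3.141, -0.002, 1.588]
contact_force: [-0.6, -0.3, -0.3]
opening: 0.0917
grip_force: 0.0
time: 2.02
tool_pos: [0.6461, -0.0642, 0.2606]
tool_rot: [-3.141, 0.0, 1.578]
contact_force: [-0.1, -0.1, -0.0]
opening: 0.092
grip_force: 0.0
[ 0.64607456 -0.06415466  0.2605795 ] [-3.14068305e+00  3.83885988e-04  1.57829403e+00]
```

View pics/w1.png

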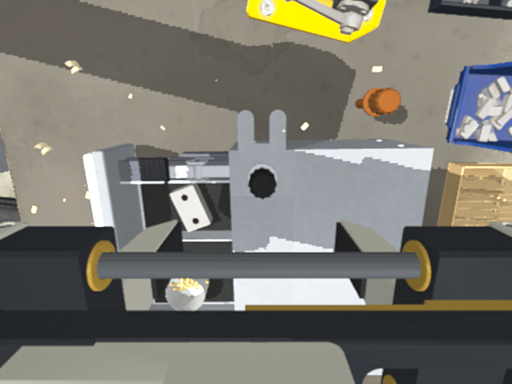

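The wrist view (up = +y, right = +x) shows the knob at (262,182), ear prongs at cols ~245 and ~278 (rows 112–150), and the black pad at ~(152,168).

```bash
cat > m.py <<'E'
from h import *
def blob(n,im,box,thr=60,s=None):
    u0,v0,u1,v1=box; g=im[v0:v1,u0:u1].max(2); m=(g<thr).astype(np.uint8)
    k,l,st,c=cv2.connectedComponentsWithStats(m); i=1+st[1:,4].argmax()
    return c[i]+[u0,v0],st[i]
E
python3 - <<'E'
from m import *
im=cv2.imread('pics/w1.png')[:,:,::-1]
c,st=blob('w',im,(240,160,285,205));print('knob',c,st,onz('wrist',*c,.147))
c,st=blob('w',im,(115,150,172,190),50);print('pad',c,st,onz('wrist',*c,.087))
for v in(120,130,140,148):
    r=im[v,228:295].astype(int).mean(1); print(v,r.astype(int)[::2])
for p in[(231,149),(433,149),(152,168)]: print(p,onz('wrist',*p,.11))
E
```

```text
knob [261.90831919 182.8811545 ] [  9   8  27  30 589] [ 0.64994335 -0.05717644  0.147     ]
pad [154.82089552 186.90298507] [ 27  33  26   7 134] [ 0.52529458 -0.07780607  0.087     ]
120 [141 141 140 138 142 164 164 165 164 164 165 167 168 105  86  87  87  87
  86  87  97 162 165 164 164 164 164 165 166 117  90  91  91  91]
130 [140 139 141 141 139 163 163 163 162 163 163 164 163 111  85  87  87  87
  86  87  97 160 164 162 162 164 163 199 232 110  88  89  90  90]
140 [139 139 138 138 139 165 166 164 164 162 163 164 164 131  95  90  92  92
  94  94 102 163 166 164 164 163 163 163 164 108  96  97  97  97]
148 [139 128 104 105 105 153 166 166 164 163 162 163 165 164 163 163 162 162
 162 162 163 166 165 166 164 162 162 163 165 113 104 105 107 109]
(231, 149) [ 0.61760578 -0.02988227  0.11      ]
(433, 149) [ 0.8300239  -0.02821273  0.11      ]
(152, 168) [ 0.53270207 -0.05082052  0.11      ]
```

```bash
python3 - <<'E'
from h import *
legs((.650,-.0573,.128,1.585))
E
```

```text
[0.0069 0.004  0.1329] turn -0.007
```

```bash
python3 -m jog '[[[1,0.007,0.004,0.03,-0.007],[1,0.007,0.004,0.06,-0.007],[1,0.007,0.004,0.09,-0.007],[1,0.007,0.004,0.115,-0.007],[1,0.007,0.004,0.133,-0.007]]]'; python3 -m jog '[[[1,0,0,0,0],[1,0,0,0,0],[1,0,0,0,0]]]'
```

```text
time: 2.48
tool_pos: [0.6491, -0.0568, 0.1256]
tool_rot: [-3.139, -0.0, 1.585]
contact_force: [0.0, -0.8, 0.2]
opening: 0.0919
grip_force: 0.0
time: 2.73
tool_pos: [0.6515, -0.0565, 0.1297]
tool_rot: [3.139, 0.001, 1.587]
contact_force: [0.0, 0.2, 0.3]
opening: 0.0914
grip_force: 0.0
```

```bash
python3 -m jog '[[[1,0,-0.0015,0,0],[0,0,-0.0015,0,0],[-0.5,0,-0.0015,0,0],[-1,0,-0.0015,0,0],[-1,0,-0.0015,0,0]]]' 15; python3 -m jog '[[[-1,0,0,0,0],[-1,0,0,0,0],[-1,0,0,0,0],[-1,0,0,0,0],[-1,0,0,0,0]]]'
```

```text
time: 3.15
tool_pos: [0.6495, -0.0556, 0.1281]
tool_rot: [3.141, 0.0, 1.588]
contact_force: [-0.4, -0.4, -0.2]
opening: 0.0698
grip_force: 0.0
time: 3.57
tool_pos: [0.6494, -0.0556, 0.1276]
tool_rot: [-3.141, 0.0, 1.588]
contact_force: [1.0, -0.1, 1.6]
opening: 0.0361
grip_force: 0.0
```

```bash
python3 -m jog '[[[-1,0,0,0,0],[-1,0,0,0,0],[-1,0,0,0,0],[-1,0,0,0,0],[-1,0,0,0,0]]]'; python3 -m jog '[[[-1,0,0,-0.01,0],[-1,0,0,-0.02,0],[-1,0,0,-0.03,0],[-1,0,0,-0.03,0],[-1,0,0,-0.03,0]]]'
```

```text
time: 3.98
tool_pos: [0.6494, -0.0557, 0.1277]
tool_rot: [3.142, 0.0, 1.588]
contact_force: [-0.1, 0.2, 0.1]
opening: 0.0252
grip_force: 15.0
time: 4.4
tool_pos: [0.6499, -0.0557, 0.1592]
tool_rot: [3.139, 0.001, 1.588]
contact_force: [0.4, -0.1, -0.9]
opening: 0.0253
grip_force: 15.0
```

```bash
python3 -m jog '[[[-1,0,0,-0.015,0],[-1,0,0,-0.03,0],[-1,0,0,-0.045,0],[-1,0,0,-0.045,0],[-1,0,0,-0.045,0]]]'; python3 -m jog '[[[-1,0,0,0,0],[-1,0,0,0,0]]]'; python3 - <<'E'
from h import *
save('wrist','w2.png'); save('side','s2.png')
a=cv2.imread('pics/w2.png')[80:300,130:400];b=cv2.imread('pics/s2.png')[110:250,180:290]
a=cv2.resize(a,(491,400));b=cv2.resize(b,(300,400))
cv2.imwrite('pics/c2.png',np.hstack([a,b]))
E
```

```text
time: 4.82
tool_pos: [0.6495, -0.0557, 0.2029]
tool_rot: [3.141, 0.0, 1.588]
contact_force: [-0.7, -0.3, -1.2]
opening: 0.0254
grip_force: 15.0
time: 4.98
tool_pos: [0.6487, -0.0555, 0.2012]
tool_rot: [-3.139, -0.0, 1.588]
contact_force: [-0.1, -0.2, -1.1]
opening: 0.0249
grip_force: 15.0
```

View pics/c2.png

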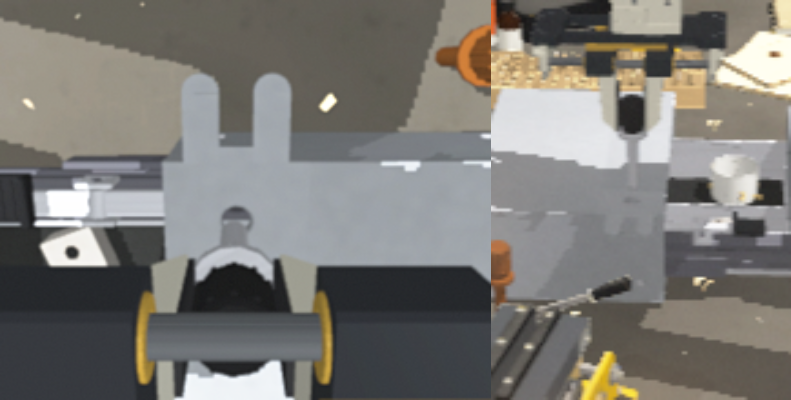

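The pin is out of the bore and hangs upright: bore at crop (237,213), notch gap at cols 217–254 (row ~130). Shank and knob are near col 236.

```bash
python3 - <<'E'
from h import *
im=cv2.imread('pics/w2.png').mean(2)
for v in(130,140,150,160):
    r=im[v,225:295]; d=np.diff(r); e=[i+225.5 for i in range(69) if abs(d[i])>18]; print(v,e)
print(onz('wrist',260.3,197,.11),onz('wrist',259.5,151.5,.11))
s=robot.observe();print(s['tool_pos'],s['tool_rot'])
# notch target: bore + 43.5 (+5 out) along housing y, for 1 deg
th=np.radians(1.0);print(np.array([.6497,-.0573])+.0485*np.array([-np.sin(th),np.cos(th)]))
E
```

```text
130 [249.5, 250.5, 268.5, 269.5, 289.5, 290.5]
140 [249.5, 250.5, 268.5, 269.5, 289.5]
150 [249.5, 250.5, 268.5, 269.5, 288.5, 289.5]
160 [229.5, 230.5, 250.5, 268.5, 288.5, 289.5]
[ 0.6509931 -0.0557829  0.11     ] [ 0.6495382  -0.01564364  0.11      ]
[ 0.6489232  -0.05555862  0.20145462] [-3.13959877e+00 -3.70663285e-04  1.58778669e+00]
[ 0.64885356 -0.00880739]
```

```bash
python3 -m jog '[[[-1,0.012,0,0,0],[-1,0.024,0,0,0],[-1,0.036,0,0,0],[-1,0.048,0.001,0,0],[-1,0.048,0.001,0,0]]]'; python3 -m jog '[[[-1,0,0,0,0],[-1,0,0,0,0],[-1,0,0,0,0]]]'; python3 - <<'E'
from h import *
s=robot.observe();print(s['tool_pos'],s['tool_rot'])
a=save('wrist','w3.png')[100:260,180:340,::-1];b=save('side','s3.png')[120:220,190:290,::-1]
cv2.imwrite('pics/c3.png',np.hstack([cv2.resize(a,(400,400)),cv2.resize(b,(400,400))]))
E
```

```text
time: 5.5
tool_pos: [0.6496, -0.0041, 0.2028]
tool_rot: [3.141, -0.001, 1.591]
contact_force: [-0.2, -0.6, -0.8]
opening: 0.0255
grip_force: 15.0
time: 5.75
tool_pos: [0.6496, -0.008, 0.2027]
tool_rot: [3.142, 0.0, 1.588]
contact_force: [0.3, 0.3, -0.9]
opening: 0.0257
grip_force: 15.0
[ 0.64959783 -0.0080165   0.20270788] [3.14153633e+00 3.85481600e-04 1.58755465e+00]
```

View pics/c3.png

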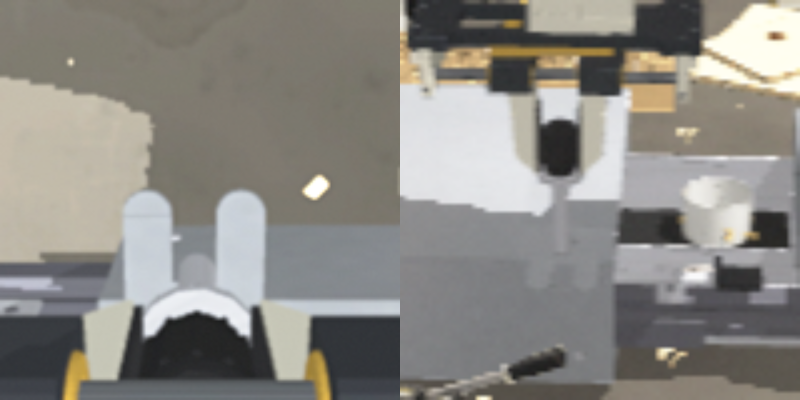

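The shank is at col ~197 and the notch centre at ~194.5 in the wrist crop, so it needs about 0.7 mm to −x. The side crop shows it centred over the gap at col ~562.

```bash
python3 -m jog '[[[-1,0,-0.0007,0.005,0],[-1,0,-0.0007,0.01,0],[-1,0,-0.0007,0.017,0],[-1,0,-0.0007,0.024,0],[-1,0,-0.0007,0.03,0]]]'; python3 -m jog '[[[-1,0,0,0,0],[-1,0,0,0,0]]]'; python3 -c "
from h import *
save('side','s4.png')"
```

```text
time: 6.27
tool_pos: [0.6485, -0.0077, 0.1714]
tool_rot: [-3.14, -0.0, 1.588]
contact_force: [-0.3, -0.5, -1.1]
opening: 0.0255
grip_force: 15.0
time: 6.43
tool_pos: [0.6486, -0.0076, 0.172]
tool_rot: [-3.14, -0.0, 1.588]
contact_force: [0.1, -0.3, -1.2]
opening: 0.0253
grip_force: 15.0
```

The force is unchanged, so the shank is in the notch. I'll continue down.

```bash
python3 -m jog '[[[-1,0,0,0.01,0],[-1,0,0,0.02,0],[-1,0,0,0.03,0],[-1,0,0,0.038,0],[-1,0,0,0.042,0]]]'; python3 -m jog '[[[-1,0,0,0,0],[-1,0,0,0.001,0],[-1,0,0,0.002,0],[-1,0,0,0.002,0]]]'
```

```text
time: 6.9
tool_pos: [0.648, -0.0075, 0.1284]
tool_rot: [-3.139, -0.0, 1.588]
contact_force: [0.1, 0.6, -2.1]
opening: 0.0257
grip_force: 15.0
time: 7.23
tool_pos: [0.6491, -0.0077, 0.129]
tool_rot: [3.141, 0.0, 1.588]
contact_force: [0.2, 0.5, -0.7]
opening: 0.0256
grip_force: 15.0
```

```bash
python3 -m jog '[[[-1,0,0,0.001,0],[-1,0,0,0.002,0],[-1,0,0,0.002,0],[-1,0,0,0.002,0]]]';python3 -m jog '[[[0.0,0,0,0,0],[0.0,0,0,0,0],[0,0,0,0,0],[0,0,0,0,0],[0.2,0,0,0,0]]]'
```

```text
time: 7.57
tool_pos: [0.6492, -0.0077, 0.1276]
tool_rot: [3.14, 0.0, 1.588]
contact_force: [-0.4, 0.2, 3.7]
opening: 0.0257
grip_force: 15.0
time: 7.98
tool_pos: [0.6488, -0.0077, 0.1264]
tool_rot: [-3.141, 0.0, 1.588]
contact_force: [1.0, -0.2, 0.3]
opening: 0.0486
grip_force: 0.0
```

```bash
python3 -m jog '[[[0.4,0,0,0,0],[0.4,0,0,0,0],[0.4,0,0,0,0],[0.4,0,0,0,0]]]'; python3 -m jog '[[[0.4,0,0,-0.03,0],[0.4,0,0,-0.06,0],[0.4,0,0,-0.09,0],[0.4,0,0,-0.09,0],[0.4,0,0,-0.09,0]]]'; python3 - <<'E'
from h import *
s=robot.observe();print(s['tool_pos'],s['tool_rot'])
a=save('wrist','w5.png')[80:240,100:350,::-1];b=save('side','s5.png')[120:220,190:290,::-1]
cv2.imwrite('pics/c5.png',np.hstack([cv2.resize(a,(500,320)),cv2.resize(b,(300,320))]))
E
```

```text
time: 8.32
tool_pos: [0.6489, -0.0077, 0.1267]
tool_rot: [-3.142, 0.0, 1.588]
contact_force: [-0.3, 0.6, 0.2]
opening: 0.064
grip_force: 0.0
time: 8.73
tool_pos: [0.6498, -0.0077, 0.219]
tool_rot: [3.137, 0.001, 1.588]
contact_force: [-0.4, -0.3, -0.1]
opening: 0.0644
grip_force: 0.0
[ 0.64979951 -0.0077347   0.21904692] [3.13690549e+00 7.58273197e-04 1.58786551e+00]
```

View pics/c5.png

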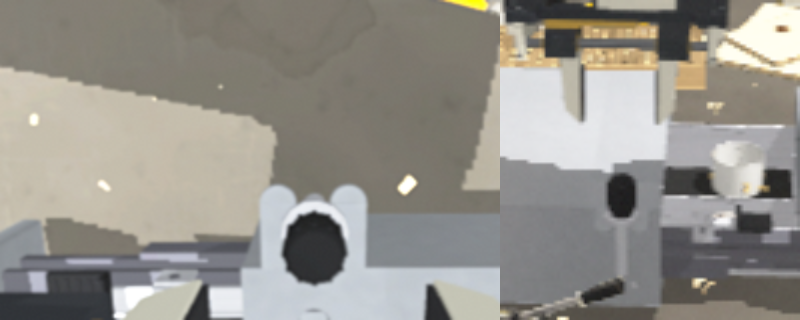

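The pin hangs upright in the notch (knob at crop (313,247); upright in the side view) and the fingers are clear. Next I'll get a clean view of the pad.

```bash
python3 -m jog '[[[-1,-0.028,-0.031,0,0],[-1,-0.056,-0.062,0,0],[-1,-0.084,-0.093,0,0],[-1,-0.11,-0.127,0,0],[-1,-0.11,-0.127,0,0]]]'; python3 -m jog '[[[-1,0,0,0,0],[-1,0,0,0,0],[-1,0,0,0,0]]]'; python3 - <<'E'
from h import *
s=robot.observe();print(s['tool_pos'],s['tool_rot'])
a=save('wrist','w6.png')[60:280,130:390,::-1]
cv2.imwrite('pics/c6.png',cv2.resize(a,None,fx=2.5,fy=2.5))
E
```

```text
time: 9.25
tool_pos: [0.5181, -0.1228, 0.2149]
tool_rot: [-3.135, -0.0, 1.584]
contact_force: [1.6, -1.3, 0.6]
opening: 0.0351
grip_force: 0.0
time: 9.5
tool_pos: [0.5244, -0.1191, 0.2161]
tool_rot: [-3.141, -0.0, 1.589]
contact_force: [-1.2, -0.3, -0.3]
opening: 0.0156
grip_force: 0.0
[ 0.52441724 -0.1191302   0.21610859] [-3.14116927e+00 -4.75490088e-04  1.58861418e+00]
```

View pics/c6.png

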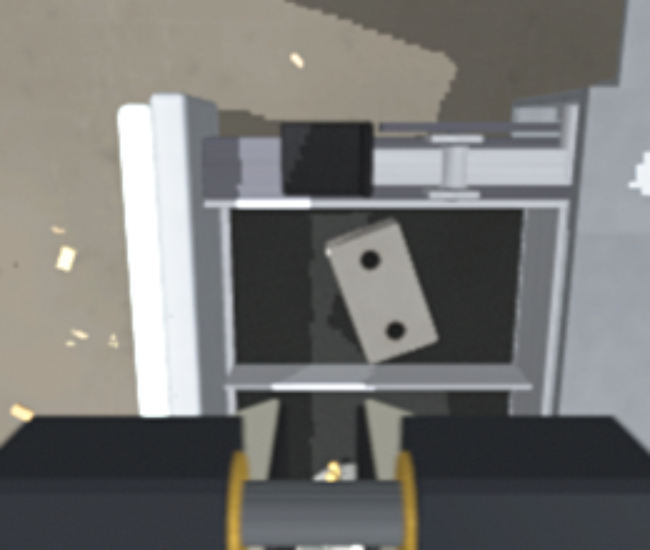

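The pad spans crop cols 282–360 (the stop is at 360–373), rows 122–196.

```bash
python3 - <<'E'
from h import *
c=lambda u,v:(u/2.5+130,v/2.5+60)
for p,z in[((282,122),.087),((282,196),.087),((360,159),.087),((373,159),.096),((325,159),.087),((373,159),.087)]: print(p,onz('wrist',*c(*p),z).round(4))
legs((.516,-.053,.11,1.588))
E
```

```text
(282, 122) [ 0.509  -0.0442  0.087 ]
(282, 196) [ 0.5091 -0.0717  0.087 ]
(360, 159) [ 0.5388 -0.0572  0.087 ]
(373, 159) [ 0.5431 -0.0568  0.096 ]
(325, 159) [ 0.5254 -0.0575  0.087 ]
(373, 159) [ 0.5437 -0.0571  0.087 ]
[ 0.0661 -0.0073  0.1061] turn 0.001
```

```bash
python3 -m jog '[[[-1,0.02,-0.002,0.02,0],[-1,0.04,-0.004,0.04,0],[-1,0.061,-0.005,0.065,0],[-1,0.061,-0.005,0.09,0],[-1,0.061,-0.005,0.106,0]]]'; python3 -m jog '[[[-1,0,0,0,0],[-1,0,0,0,0],[-1,0,0,0,0]]]'
```

```text
time: 9.97
tool_pos: [0.5172, -0.0564, 0.1082]
tool_rot: [-3.139, -0.001, 1.592]
contact_force: [-0.8, -0.3, -0.3]
opening: 0.0002
grip_force: 0.0
time: 10.22
tool_pos: [0.5188, -0.0587, 0.1115]
tool_rot: [3.14, 0.0, 1.589]
contact_force: [0.8, 0.1, 0.4]
opening: 0.0005
grip_force: 0.0
```

```bash
python3 -m jog '[[[-1,0,-0.001,0.008,0],[-1,0,-0.001,0.014,0],[-1,0,-0.001,0.016,0],[-1,0,-0.001,0.018,0],[-1,0,-0.001,0.018,0]]]'; python3 -m jog '[[[-1,0,0,0.004,0],[-1,0,0,0.008,0],[-1,0,0,0.011,0],[-1,0,0,0.012,0],[-1,0,0,0.012,0]]]'
```

```text
time: 10.63
tool_pos: [0.5165, -0.059, 0.0927]
tool_rot: [-3.141, 0.0, 1.588]
contact_force: [-1.4, 0.1, 5.0]
opening: 0.0003
grip_force: 1.9
time: 11.05
tool_pos: [0.5173, -0.059, 0.0807]
tool_rot: [3.14, 0.0, 1.588]
contact_force: [-0.1, 0.5, 5.4]
opening: 0.0002
grip_force: 2.8
```

```bash
python3 -m jog '[[[-1,0,0.003,0.0005,0],[-1,0,0.006,0.0005,0],[-1,0,0.009,0.0005,0],[-1,0,0.012,0.0005,0],[-1,0,0.015,0.0005,0]]]'; python3 -m jog '[[[-1,0,0.004,0,0],[-1,0,0.008,0,0],[-1,0,0.012,0,0],[-1,0,0.016,0,0],[-1,0,0.02,0,0]]]'
```

```text
time: 11.47
tool_pos: [0.5315, -0.0588, 0.0801]
tool_rot: [-3.141, 0.0, 1.588]
contact_force: [-2.4, -1.4, 5.7]
opening: 0.0005
grip_force: 3.0
time: 11.88
tool_pos: [0.5515, -0.0584, 0.0801]
tool_rot: [-3.141, 0.0, 1.588]
contact_force: [-2.6, -0.0, 5.5]
opening: 0.0006
grip_force: 3.0
```

```bash
python3 -m jog '[[[-1,0,0.005,0,0],[-1,0,0.01,0,0],[-1,0,0.015,0,0],[-1,0,0.02,0,0],[-1,0,0.022,0,0]]]'; python3 -m jog '[[[-1,0,0,0,0],[-1,0,0,0,0]]]'; python3 - <<'E'
from h import *
a=save('top','t7.png')[95:250,235:395,::-1];b=save('side','s7.png')[110:225,190:320,::-1]
cv2.imwrite('pics/c7.png',np.hstack([cv2.resize(a,(400,388)),cv2.resize(b,(400,388))]))
E
```

```text
time: 12.3
tool_pos: [0.5743, -0.0581, 0.0803]
tool_rot: [3.141, 0.0, 1.588]
contact_force: [-2.2, -1.0, 5.7]
opening: 0.0005
grip_force: 2.9
time: 12.47
tool_pos: [0.5745, -0.058, 0.0805]
tool_rot: [3.14, 0.0, 1.588]
contact_force: [-0.3, -0.4, 5.0]
opening: 0.0002
grip_force: 2.8
```

View pics/c7.png

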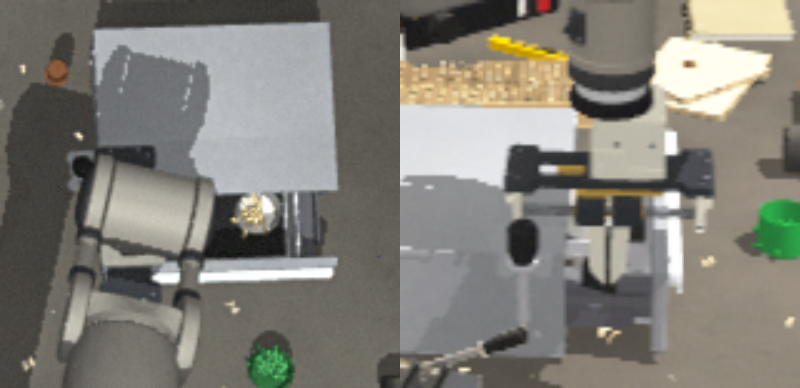

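The drawer is clearly in past the latch (front edge near row 270 of the top crop, tin standing), and the pin is still in the ear. The gripper body is close to the knob, so I'll lift straight up with a slight bias away.

```bash
python3 -m jog '[[[-1,-0.002,0,0,0],[-1,-0.003,-0.001,-0.005,0],[-1,-0.003,-0.001,-0.02,0],[-1,-0.003,-0.001,-0.05,0],[-1,-0.003,-0.001,-0.08,0]]]'; python3 -m jog '[[[-1,-0.003,-0.001,-0.03,0],[-1,-0.003,-0.001,-0.03,0],[-1,-0.003,-0.001,-0.03,0]]]'; python3 - <<'E'
from h import *
save('side','s8.png');save('top','t8.png')
E
python3 - <<'E'
from h import *
th=np.radians(1);O=np.array([.6168,-.1787]);ex=np.array([np.cos(th),np.sin(th)]);ey=np.array([-ex[1],ex[0]])
# push point at housing y=0..; front at -(27+85)
p=O-.19*ex-.0*ey;print(p)
legs((p[0],p[1],.19,1.588))
E
```

```text
time: 12.98
tool_pos: [0.5718, -0.0609, 0.1598]
tool_rot: [-3.138, -0.001, 1.588]
contact_force: [0.4, 0.3, 0.3]
opening: 0.0005
grip_force: 0.0
time: 13.23
tool_pos: [0.5726, -0.0644, 0.1917]
tool_rot: [3.138, 0.001, 1.588]
contact_force: [0.4, -0.4, -1.9]
opening: 0.0007
grip_force: 0.0
[ 0.42682894 -0.18201596]
[-0.1157 -0.1463 -0.0009] turn -0.0
```

```bash
python3 -m jog '[[[-1,-0.029,-0.037,0,0],[-1,-0.058,-0.073,0,0],[-1,-0.087,-0.11,0,0],[-1,-0.116,-0.146,0,0],[-1,-0.116,-0.146,0,0]]]'; python3 -m jog '[[[-1,0,0,0.02,0],[-1,0,0,0.05,0],[-1,0,0,0.08,0],[-1,0,0,0.108,0],[-1,0,0,0.108,0]]]'; python3 -m jog '[[[-1,0,0,0,0],[-1,0,0,0,0]]]'; python3 -c "
from h import *
print(onz('top',343,242,.03))"
```

```text
time: 13.75
tool_pos: [0.4238, -0.1835, 0.1885]
tool_rot: [-3.137, -0.002, 1.587]
contact_force: [0.4, 0.1, -0.3]
opening: 0.0002
grip_force: 0.0
time: 14.17
tool_pos: [0.4239, -0.1802, 0.0768]
tool_rot: [-3.131, -0.007, 1.587]
contact_force: [-1.6, 1.0, -0.3]
opening: 0.0006
grip_force: 0.0
time: 14.33
tool_pos: [0.4281, -0.1826, 0.0827]
tool_rot: [-3.142, 0.0, 1.588]
contact_force: [0.2, -0.2, 0.8]
opening: 0.0
grip_force: 0.0
[ 0.39222706 -0.25534979  0.03      ]
```

```bash
python3 -m jog '[[[-1,0,0.01,0,0],[-1,0,0.02,0,0],[-1,0,0.03,0,0],[-1,0,0.04,0,0],[-1,0,0.046,0,0]]]'; python3 -m jog '[[[-1,0,0.005,0,0],[-1,0,0.01,0,0],[-1,0,0.015,0,0],[-1,0,0.02,0,0],[-1,0,0.025,0,0]]]'; python3 -m jog '[[[-1,0,0.006,0,0],[-1,0,0.012,0,0],[-1,0,0.018,0,0],[-1,0,0.024,0,0],[-1,0,0.03,0,0]]]'
```

```text
time: 14.75
tool_pos: [0.4761, -0.1819, 0.083]
tool_rot: [3.139, 0.001, 1.588]
contact_force: [-0.9, -0.6, 0.3]
opening: 0.0002
grip_force: 0.0
time: 15.17
tool_pos: [0.4985, -0.1811, 0.0821]
tool_rot: [-3.14, -0.0, 1.588]
contact_force: [-2.9, -0.6, 1.7]
opening: 0.0004
grip_force: 1.5
time: 15.58
tool_pos: [0.5293, -0.1806, 0.0821]
tool_rot: [-3.141, -0.0, 1.588]
contact_force: [-3.2, 1.9, 1.3]
opening: 0.0002
grip_force: 1.8
```

```bash
python3 -m jog '[[[-1,0,0.006,0,0],[-1,0,0.012,0,0],[-1,0,0.018,0,0],[-1,0,0.024,0,0],[-1,0,0.03,0,0]]]'; python3 -m jog '[[[-1,0,0.003,0,0],[-1,0,0.006,0,0],[-1,0,0.008,0,0],[-1,0,0.01,0,0],[-1,0,0.01,0,0]]]'
```

```text
time: 16.0
tool_pos: [0.5593, -0.18, 0.0821]
tool_rot: [-3.141, -0.0, 1.588]
contact_force: [-3.6, 1.9, 2.2]
opening: 0.0009
grip_force: 1.7
time: 16.42
tool_pos: [0.5693, -0.1802, 0.0822]
tool_rot: [3.141, 0.0, 1.588]
contact_force: [-0.4, 0.7, 0.5]
opening: 0.0007
grip_force: 0.3
```

```bash
python3 -m jog '[[[-1,0,0.002,0,0],[-1,0,0.004,0,0],[-1,0,0.006,0,0],[-1,0,0.006,0,0]]]'; python3 -m jog '[[[-1,0,0.002,0,0],[-1,0,0.004,0,0],[-1,0,0.005,0,0],[-1,0,0.005,0,0]]]'
```

```text
time: 16.75
tool_pos: [0.5727, -0.1801, 0.0822]
tool_rot: [-3.136, -0.0, 1.588]
contact_force: [-10.9, -0.3, 7.4]
opening: 0.0003
grip_force: 6.1
time: 17.08
tool_pos: [0.5729, -0.18, 0.0823]
tool_rot: [-3.126, -0.002, 1.588]
contact_force: [-30.1, -0.7, 19.7]
opening: 0.0005
grip_force: 16.0
```

It's against the stop at about the predicted place. I'll back off and check.

```bash
python3 -m jog '[[[-1,0,-0.01,0,0],[-1,0,-0.03,0,0],[-1,0,-0.06,0,0],[-1,0,-0.09,0,0],[-1,0,-0.12,0,0]]]'; python3 -m jog '[[[-1,0,-0.01,-0.03,0],[-1,0,-0.01,-0.07,0],[-1,0,-0.01,-0.1,0],[-1,0,-0.01,-0.1,0],[-1,0,-0.01,-0.1,0]]]'; python3 - <<'E'
from h import *
t=save('top','t9.png');s=save('side','s9.png')
a=t[95:250,235:395,::-1];b=s[110:225,190:320,::-1]
cv2.imwrite('pics/c9.png',np.hstack([cv2.resize(a,(400,388)),cv2.resize(b,(400,388))]))
E
```

```text
time: 17.5
tool_pos: [0.4594, -0.1821, 0.0824]
tool_rot: [3.139, 0.001, 1.588]
contact_force: [-0.4, -1.0, 0.2]
opening: 0.0007
grip_force: 0.0
time: 17.92
tool_pos: [0.4513, -0.1829, 0.1842]
tool_rot: [3.136, 0.003, 1.588]
contact_force: [-0.5, 0.1, -1.1]
opening: 0.0009
grip_force: 0.0
```

View pics/c9.png

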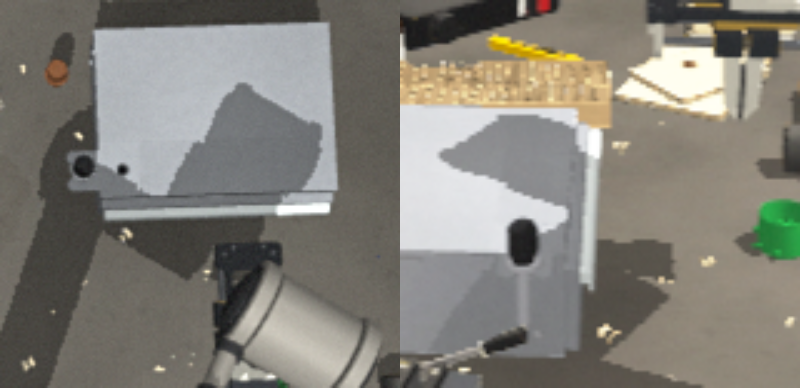

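The drawer is home: the strip edge at crop row ~215 sits just before the roof edge at ~192, about 27 mm. The knob at (83,166) still hangs upright in the ear, and the arm is clear.

```bash
python3 -m jog '[[[-1,0,0,0,0],[-1,0,0,0,0],[-1,0,0,0,0],[-1,0,0,0,0]]]'; python3 -c "
from cell import robot
print(robot.hand_in())"
```

```text
time: 18.35
tool_pos: [0.4496, -0.1819, 0.1815]
tool_rot: [-3.14, -0.001, 1.588]
contact_force: [0.2, 0.2, 0.9]
opening: 0.0006
grip_force: 0.0
the job is handed in; nothing more can be done
None
```

I handed the job in at 18.35 s: in the last pictures the pin hangs upright in the ear's notch and the drawer is fully home, eased in without slamming. No verdict came back, and I couldn't see the tin once the drawer was shut.

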